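Right the slumped specimen jar, undo both catches and hold the carrier gate open

ROBOT

A 6-joint arm with a two-finger parallel gripper is mounted at the origin on the work surface. World frame = base frame: x ahead of the robot, y to its left, z up, the work surface at z = 0. Lengths are in m, angles in degrees, forces in N, time in s.
With the tool pointing down it reaches from about 0.25 to 0.725 m from the base axis. Payload 9.7 kg.
Tool frame: the origin (TCP) lies between the finger pads; the fingertips stand bot.tcp_to_tips ahead of it and the grasp point (between the pads) lies 11 mm behind it (bot.tcp_to_tips is the distance from the TCP to the fingertips, in m); z points along the fingers, y is the line along which they close (so a half turn about z gives the same grasp; the last joint's range is limited). The gripper opens to 85 mm and grips with 20 to 120 N. Pads are 22 mm wide; open, the fingers measure 114 mm over their backs; the gripper's body (76 mm by 85 mm) begins 54 mm behind the grasp point. The pads swing forward as they close: fully open they stand 13 mm farther back than shut.
Start: joints at [-74.943, 4.979, 10.078, 95.1, 0, 90], TCP at [0.143, -0.531, 0.239] pointing down, gripper open.
Joint ranges: [-179.16, 179.16], [-48.56, 103.87], [-65.8, 70.77], [-126.05, 130.52], [-82.76, 87.17], [-180, 180]. Speed limits (degrees/s): [127.2, 127.2, 147.25, 180, 180, 180].

INTERFACE

Orientations are given as [roll, pitch, yaw] about the fixed x, y, z axes, in that order (R = Rz(yaw) Ry(pitch) Rx(roll)).
In Python, from workcell import bot gives the robot as it stands. The module is installed in compiled form; this text tells all that it offers.
- The arm moves only by the tool carry_out, never from a script. Its arguments are lists of equal length, an entry for each row: "linear": the shift along the world's x, y, z normalised to -1 to 1, where 1 is 2 cm, a list of three; "rotation": the turn, a rotation vector about the world's x, y, z normalised to -1 to 1, where 1 is 8 degrees, a list of three; "grip": the closure, from -1 (fully open) to 1 (shut). In form: {"linear": [[tx, ty, tz], ...], "rotation": [[rx, ry, rz], ...], "grip": [grip, ...]}. A call has 1 to 12 rows; each row shifts and turns the commanded pose from where the row before left it; what a row does not reach is not made up. A row lasts 1/10 s, in which the tool goes at most 50 mm and 8.59 degrees, less where a joint would pass 70% of its speed; a pose out of reach is approached as far as the arm can. A call with a number of a shift or a turn outside -1 to 1 is refused whole. A call with a gripper value outside its range is refused whole. The fingers move at their own pace and stop on an object; "grip_force" is the grip in N (left out, the last holds). Time passes only in rows, so rows that do not move let the fingers close. It gives the time, the measured TCP pose, the force, the opening and the grip force at its end, in the units of the state.
- bot.get_obs(): the state, without advancing time (a new reading comes with each control period).
- bot.camera(name): name is "scene" or "top" or "wrist"; returns the picture (384x512x3 uint8, blue, green, red); there is no depth.
- bot.camera_model(name): a dict with "fx", "fy", "cx", "cy" (pixels), "distortion" ([k1, k2, p1, p2, k3] as OpenCV has them; the pictures are not rectified), "camera_from_world" (4x4, takes a point from world to camera coordinates). Camera axes: x right, y up, looking along -z (the intrinsics and any distortion apply to the point x, -y, -z); pixel columns grow to the right and rows downward; lengths in m; the calibration is good to about 2 mm. A picture is of the moment at which its call begins: read the wrist's pose just before it. camera_model takes no time and is no camera call; for the wrist camera it gives the pose at the moment of the call.
- bot.job_done(): hands the job in; it is judged then, once.
The state is a dict: "time": time; "q": joint angles; "qd": joint speeds; "joint_efforts": joint torques, N m; "ee_pos": TCP position; "tcp_rot": TCP orientation; "wrist_force": force on the tool from outside, world axes, zero at the start; "torque": the same for the moment, N m; "opening": finger opening in m; "grasp_force": force on a finger pad.
Only numpy, scipy, OpenCV 4.12 (cv2) and the standard library are available. Lean on these libraries where they do the work, as an engineer would, in place of code of your own. Each camera call takes 0.05 s, during which the arm holds its last target. There are 200 camera calls.

TASK

A jar in the specimen carrier has slumped against the lane's end wall: first stand the orange-lidded jar upright on the lane floor and let go of it, leaving its neighbours standing. Then undo the gate: squeeze the two yellow tabs fully together, after that the two red tabs (they stay in), and swing the blue gate, which has a steel pin to take it by, outward past its detent to about a right angle. The gate is sprung and must not be let go: finish while still holding it wide open with the gripper, with all jars upright and the other things on the bench left where they are.

Things in the scene. Friction and masses are not known exactly. Their poses are not given: they have to be found in the camera images.
- rack: Jar carrier, fixed: base 12 mm thick, open lane along its y, floor at z=12 mm, clear x -38..38 mm; white 8 mm walls to z=62; end wall's inner face y=+130; blue gate at y=-136. Aluminium ledge (top z=70, x -131..-75, y -125..55) carries the catches. Origin: underside, middle of lane; x away from robot, y to the end wall, z up. Place and yaw vary; heights in all entries are above the bench.
- tipped_jar: Glass jar, orange lid, pine cone inside: diameter 52 mm, height 110, lid 47 mm wide over the top 18 mm, 0.2 kg. Origin: centre of underside, z to the lid. At the start leans 0.62 rad to the rack's +y: bottom edge on the lane floor 36 mm from the end wall, side on that wall's top edge. Turned about that bottom edge it stands in free space.
- jar_b: Same jar, white lid, shell inside; stands in the lane about 2 mm to the -y side of the rack's middle. Origin: centre of underside, z towards the lid. Leave standing.
- jar_c: Same jar, white lid, coral inside; stands in the lane at about y = -58 mm of the rack. Origin: centre of underside, z towards the lid. Leave standing.
- catch_a_grip (a point): Midway between the two upright YELLOW tabs, 104 mm up; axes as the rack's. Tabs at +-18 mm along rack y, 6 mm thick, 20 mm wide along x, from the ledge to 116 mm up; squeeze them together along y. A flat yellow bar and wedge (tops 78 and 80 mm up) run from them to -y: keep fingertips above 82 mm.
- catch_a (a joint): Inward travel of each yellow tab in m: 0 out, 0.010 fully squeezed (both move alike; 22 mm over the tabs then). About 4 N friction, no spring: stays where left. It draws the yellow wedge from between the red tabs; until it is in about 7 mm the red tabs cannot be squeezed.
- catch_b_grip (a point): Midway between the two upright RED tabs, 104 mm up; axes as the rack's. Tabs at +-18 mm along rack x, 6 mm thick, 20 mm wide along y, to 116 mm up; squeeze them together along x. A steel hook (top 83 mm up) runs from the inner tab to -y, in front of the gate's free edge.
- catch_b (a joint): Inward travel of each red tab in m, 0 = out, 0.010 = fully squeezed. About 4 N friction, stays where left. The hook frees the gate after about 6 mm.
- gate_leaf: Blue gate leaf, 118 mm long, 7 mm thick, from 20 to 86 mm above the bench, with a round upright steel pin on top. Origin on the hinge axis, 18 mm above the bench; the leaf extends along its own -x axis; shut, its axes are the rack's.
- gate_grip (a point): Grip point on the gate's pin: the pin is 14 mm in diameter (16 mm button at its top 5 mm), stands 76 mm from the hinge axis, from 85 to 127 mm above the bench; this point is on its axis, 108 mm above the bench.
- gate_hinge (a point): A point on the gate's upright hinge axis, 104 mm above the bench, at the far (+x) corner of the lane's gate end.
- gate (a joint): Gate angle in rad: 0 = shut, grows as the leaf swings outward, counter-clockwise seen from above (pin moves to -y of the rack, then to +x), stop at 1.65. A light spring always pulls it shut (about 1.5 N at the pin when wide); a spring detent between about 0.3 and 0.9 rad needs some 5 N at the pin. Let go, the gate swings back to the detent.
- pine_cone: Loose pine cone 64 mm high on the left of the bench. Origin: centre of underside. Leave alone.
- heart_model: Loose red heart model on a round foot, 118 mm high, on the left of the bench. Origin: centre of underside. Leave alone.
- side_jar: Loose white-lidded jar with a pine cone, 52 mm diameter, 110 mm high, on the left of the bench outside the carrier. Origin: centre of underside. Leave alone.
- dish: Loose white dish, 90 mm diameter, 18 mm high, on the right of the bench. Origin: centre of underside. Leave alone.
Not all that is in view belongs to the job. What is shaped like the jar_c but purple is not meant.

How it is judged:
By the outcome, as a careful person would: the job done as asked, in the order asked, and still so for the second after the job is handed in, while the arm keeps its last pose, push and grip.
It also fails if it takes over 64 s, if anything falls off the work surface, if the arm or the gripper's body presses on something with over 40 N, if the wrist force passes 120 N, or if a joint passes its speed limit or range.

## Working session

There is one attempt and no reset: what is moved stays moved. The work goes in short steps, Python scripts to look and compute and a tool call to move; the robot and the scene stay as the last step left them, time stands still between calls to the robot, and variables do not carry over. Pictures are saved under pics/ and viewed, at most 10 in all, crops included, and the job is handed in when it is done.

Besides the shell and the picture viewer there is one more tool, called after "Call:" as name(argument=value, ...), one argument or row to a line, values as JSON. carry_out: Moves the arm, as the interface text tells. Its arguments: {"type":"object","properties":{"linear":{"type":"array","items":{"type":"array","items":{"type":"number"}}},"rotation":{"type":"array","items":{"type":"array","items":{"type":"number"}}},"grip":{"type":"array","items":{"type":"number"}},"grip_force":{"type":"number"}},"required":["linear","rotation","grip"]}

```bash
mkdir -p pics; python3 - <<'E'
from workcell import bot
import cv2,numpy as np
o=bot.get_obs();print(o['time'],o['ee_pos'],o['tcp_rot'],o['opening'],bot.tcp_to_tips)
for n in("scene","top"):
    im=bot.camera(n);cv2.imwrite(f'pics/{n}0.png',im)
    m=bot.camera_model(n);print(n,m['fx'],m['cx'],m['cy'],m['distortion']);print(np.round(m['camera_from_world'],4))
E
```

```text
0.0 [ 0.14281737 -0.53090744  0.23857714] [-1.79923162e+02  4.33088097e-04  1.50549178e+01] 0.0851827571002254 0.008
scene 394.6261794362011 257.51849720399997 194.4752083978307 [-0.13484384  0.          0.          0.          0.        ]
[[-0.692   0.7219  0.0085  0.3965]
 [-0.5578 -0.5421  0.6285  0.2346]
 [ 0.4583  0.4301  0.7778 -1.4617]
 [ 0.      0.      0.      1.    ]]
top 375.72020979942124 256.1916858018241 196.63037035285225 [-0.10904009  0.          0.          0.          0.        ]
[[ 0.004  -0.9998  0.0201 -0.0293]
 [ 0.9965  0.0056  0.0829 -0.5501]
 [-0.083   0.0197  0.9964 -1.1501]
 [ 0.      0.      0.      1.    ]]
```

View pics/scene0.png

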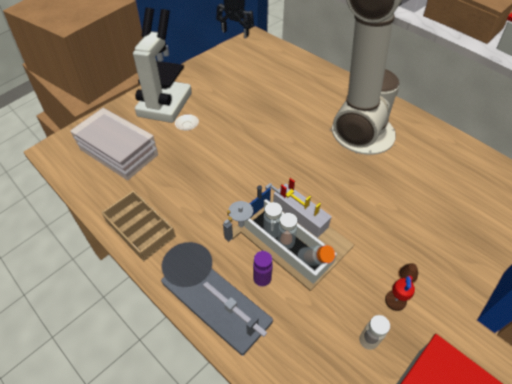

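View pics/top0.png

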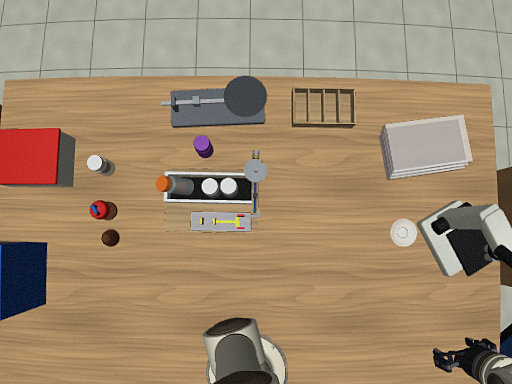

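The scene shows the carrier mid-table, with the end wall on the left in the top view at (165,187) and the gate on the right at (256,190). The orange lid is at (163,184), the white lids at (210,187) and (229,186), yellow tabs near (202,221) and (240,222), and the purple decoy at (203,147).

```bash
cat >h.py <<'E'
from workcell import bot
import cv2,numpy as np
def ray(m,uv):
    K=np.array([[m['fx'],0,m['cx']],[0,m['fy'],m['cy']],[0,0,1]])
    p=cv2.undistortPoints(np.array(uv,float).reshape(-1,1,2),K,np.array(m['distortion'])).reshape(-1,2)
    T=np.array(m['camera_from_world']);R=T[:3,:3]
    d=np.c_[p[:,0],-p[:,1],-np.ones(len(p))]@R
    return -R.T@T[:3,3],d/np.linalg.norm(d,axis=1)[:,None]
def plane(m,uv,z):
    c,d=ray(m,uv);return c+d*((z-c[2])/d[:,2])[:,None]
def tri(m1,u1,m2,u2):
    c1,d1=ray(m1,[u1]);c2,d2=ray(m2,[u2]);d1=d1[0];d2=d2[0]
    s=np.linalg.lstsq(np.c_[d1,-d2],c2-c1,rcond=None)[0]
    a=c1+s[0]*d1;b=c2+s[1]*d2;return (a+b)/2,np.linalg.norm(a-b)
def proj(m,P):
    T=np.array(m['camera_from_world']);P=np.atleast_2d(P);q=P@T[:3,:3].T+T[:3,3]
    K=np.array([[m['fx'],0,m['cx']],[0,m['fy'],m['cy']],[0,0,1]])
    return cv2.projectPoints(q*[1,-1,-1],np.zeros(3),np.zeros(3),K,np.array(m['distortion']))[0].reshape(-1,2)
H={'yellow':((22,120,90),(34,255,255)),'orange':((5,170,150),(15,255,255)),'white':((0,0,205),(180,40,255)),'red':((172,150,80),(180,255,255)),'blue':((100,90,40),(125,255,255))}
def blobs(im,c,roi,amin=4):
    x0,y0,x1,y1=roi;h=cv2.cvtColor(im[y0:y1,x0:x1],cv2.COLOR_BGR2HSV)
    k=cv2.inRange(h,*map(np.array,H[c]))
    if c=='red':k|=cv2.inRange(h,(0,150,80),(4,255,255))
    n,l,s,ce=cv2.connectedComponentsWithStats(k)
    return [(s[i,4],*(ce[i]+[x0,y0]).round(1),*(s[i,:2]+[x0,y0]),*s[i,2:4]) for i in range(1,n) if s[i,4]>=amin]
E
python3 - <<'E'
from h import *
for n,roi in(('top',(150,140,270,245)),('scene',(220,170,350,290))):
    im=cv2.imread(f'pics/{n}0.png');m=bot.camera_model(n)
    for c in H:
        for b in blobs(im,c,roi,6):
            print(n,c,*b,plane(m,[b[1:3]],.116)[0].round(4))
a=cv2.imread('pics/top0.png')[145:240,155:270];b=cv2.imread('pics/scene0.png')[170:285,220:345]
f=lambda i:cv2.resize(i,(400,int(400*i.shape[0]/i.shape[1])),interpolation=cv2.INTER_CUBIC)
a,b=f(a),f(b);h=max(len(a),len(b));o=np.zeros((h,800,3),np.uint8);o[:len(a),:400]=a;o[:len(b),400:]=b
cv2.imwrite('pics/z0.png',o)
E
```

```text
top yellow 98 226.4 221.1 213 217 26 9 [0.4718 0.06   0.116 ]
top yellow 12 200.5 220.5 200 218 2 6 [0.4731 0.1341 0.116 ]
top orange 136 161.7 182.9 156 175 12 16 [0.5807 0.2484 0.116 ]
top white 163 203.4 173.0 165 172 80 3 [0.6101 0.128  0.116 ]
top white 186 209.2 185.7 202 178 15 16 [0.5733 0.1106 0.116 ]
top white 186 228.0 185.2 221 178 15 16 [0.575  0.0565 0.116 ]
top white 186 203.2 200.0 164 192 88 11 [0.5319 0.1273 0.116 ]
top red 10 240.2 215.4 238 215 6 2 [0.4883 0.0207 0.116 ]
top red 14 240.0 227.5 237 227 7 2 [0.4538 0.021  0.116 ]
top blue 19 254.5 186.7 254 182 2 10 [ 0.5711 -0.0199  0.116 ]
top blue 28 254.5 204.5 254 198 2 15 [ 0.5198 -0.0201  0.116 ]
scene yellow 122 298.4 198.0 286 189 25 19 [0.4912 0.08   0.116 ]
scene yellow 35 317.2 207.6 315 203 6 11 [0.4808 0.1396 0.116 ]
scene orange 212 326.4 253.6 319 245 16 18 [0.5799 0.2485 0.116 ]
scene white 169 272.8 208.4 265 201 17 15 [0.5687 0.0529 0.116 ]
scene white 175 288.0 219.3 280 213 17 14 [0.5673 0.1073 0.116 ]
scene white 174 287.6 249.7 249 220 76 54 [0.6398 0.1692 0.116 ]
scene white 55 310.4 234.7 297 225 27 20 [0.5637 0.1825 0.116 ]
scene red 36 291.1 183.3 289 179 5 9 [0.4642 0.0296 0.116 ]
scene red 39 283.1 190.5 281 185 5 12 [0.5008 0.0308 0.116 ]
scene blue 197 260.1 200.4 250 188 20 25 [0.5728 0.0084 0.116 ]
```

View pics/z0.png

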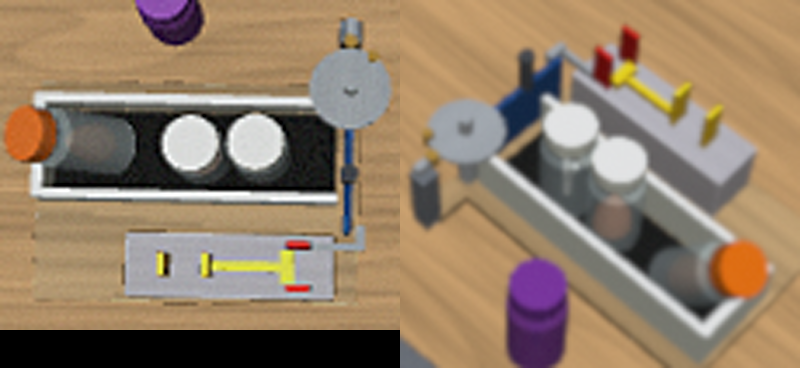

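Call:
carry_out(
  linear=[
    [0.3,1,0.6],
    [0.5,1,0.6],
    [0.5,1,0.6],
    [0.5,1,0.6],
    [0.5,1,0.6],
    [0.5,1,0.6],
    [0.5,1,0.6],
    [0.5,1,0.6],
    [0.6,1,0.4],
    [0.6,1,0.4],
    [0.6,1,0.4],
    [0.6,1,0.4],
  ],
  rotation=[
    [0,0,0.3],
    [0,0,0.3],
    [0,0,0.3],
    [0,0,0.3],
    [0,0,0.3],
    [0,0,0.3],
    [0,0,0.3],
    [0,0,0.3],
    [0,0,0.3],
    [0,0,0.3],
    [0,0,0.3],
    [0,0,0.3],
  ],
  grip=[-1,-1,-1,-1,-1,-1,-1,-1,-1,-1,-1,-1],
)

```text
time: 1.3
ee_pos: [0.2672, -0.2902, 0.3674]
tcp_rot: [-180.0, -0.0, 43.9]
wrist_force: [0.1, -0.0, 1.0]
opening: 0.085
grasp_force: 0.0
```

Call:
carry_out(
  linear=[
    [0.6,1,0],
    [0.6,1,0],
    [0.6,1,0],
    [0.6,1,0],
    [0.6,1,0],
    [0.6,1,0],
    [0.6,1,0],
    [0.6,1,0],
    [0.6,1,0],
    [0.6,1,0],
    [0.6,1,0],
    [0.6,1,0],
  ],
  rotation=[
    [0,0,0.3],
    [0,0,0.3],
    [0,0,0.3],
    [0,0,0.3],
    [0,0,0.3],
    [0,0,0.3],
    [0,0,0.3],
    [0,0,0.3],
    [0,0,0.3],
    [0,0,0.3],
    [0,0,0.3],
    [0,0,0.3],
  ],
  grip=[-1,-1,-1,-1,-1,-1,-1,-1,-1,-1,-1,-1],
)

```text
time: 2.5
ee_pos: [0.4112, -0.0502, 0.3671]
tcp_rot: [-180.0, 0.0, 72.8]
wrist_force: [0.3, -0.3, -0.6]
opening: 0.0853
grasp_force: 0.0
```

Call:
carry_out(
  linear=[
    [0.6,1,0],
    [0.6,1,0],
    [0.6,1,0],
    [0.6,1,0],
    [0.4,1,0],
    [0.4,1,0],
    [0,1,0],
    [0,0.5,0],
  ],
  rotation=[
    [0,0,0.3],
    [0,0,0.3],
    [0,0,0.3],
    [0,0,0.3],
    [0,0,0.3],
    [0,0,0.3],
    [0,0,0.3],
    [0,0,0.3],
  ],
  grip=[-1,-1,-1,-1,-1,-1,-1,-1],
)

```text
time: 3.3
ee_pos: [0.4749, 0.1001, 0.3667]
tcp_rot: [-179.9, 0.0, 92.0]
wrist_force: [-1.0, -0.9, -0.7]
opening: 0.0854
grasp_force: 0.0
```

```bash
python3 - <<'E'
from h import *
o=bot.get_obs();print(o['time'],o['ee_pos'],o['tcp_rot'],o['q'])
m=bot.camera_model('wrist');im=bot.camera('wrist');cv2.imwrite('pics/w1.png',im)
np.savez('w1.npz',m=np.array(m,dtype=object))
T=np.array(m['camera_from_world']);print(m['fx'],m['distortion'],-T[:3,:3].T@T[:3,3],T[:3,:3].round(3))
mt,ms=bot.camera_model('top'),bot.camera_model('scene')
for n,a,b in(('jb',(209.2,185.7),(288,219.3)),('jc',(228,185.2),(272.8,208.4)),('disc',(255.6,170.9),(240.3,210.6)),('or',(161.7,182.9),(326.4,253.6))):print(n,tri(mt,a,ms,b))
for c in H:
    for b in blobs(im,c,(0,0,512,384),60):print(c,*b)
E
```

```text
3.3 [0.47493057 0.10010189 0.36667573] [-1.79928197e+02  1.42173859e-03  9.20333851e+01] [1.18958967e+01 1.25891618e+00 2.08512532e+01 1.09663322e+02
 1.08979898e-02 9.98625057e+01]
311.17508306880467 [-0.02550492  0.          0.          0.          0.        ] [0.47146373 0.17729303 0.50157285] [[ 0.999  0.036 -0.   ]
 [-0.034  0.953 -0.3  ]
 [-0.011  0.3    0.954]]
jb (array([0.57212434, 0.11015902, 0.12383812]), np.float64(0.000932940514152353))
jc (array([0.57378777, 0.0564181 , 0.12425876]), np.float64(0.0010050983408534263))
disc (array([ 0.62144252, -0.02299783,  0.08575176]), np.float64(0.0009769289902363644))
or (array([0.58048548, 0.24846235, 0.11668305]), np.float64(0.0005734175685448306))
yellow 92 256.1 125.1 249 122 15 7
yellow 430 254.0 176.2 244 149 19 52
orange 1129 355.0 28.5 335 11 40 40
white 1190 303.1 108.6 290 28 42 193
white 2984 343.4 152.8 316 34 60 181
white 794 242.4 154.6 236 97 16 99
white 172 254.2 107.8 250 96 10 23
white 1135 265.9 146.2 249 97 28 107
white 2909 22.7 195.4 0 133 47 120
white 243 252.2 209.3 243 201 19 17
red 66 239.5 207.0 238 196 4 22
red 64 265.4 208.8 264 197 4 22
blue 1050 303.5 224.6 272 215 68 21
```

View pics/w1.png

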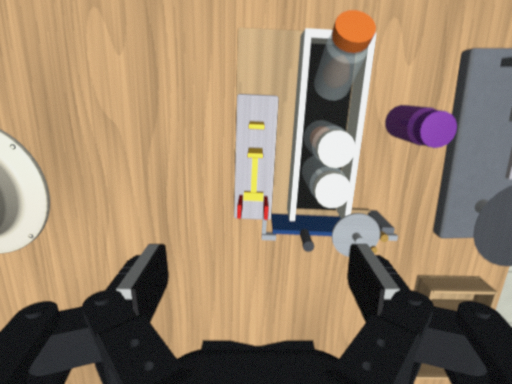

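The wrist view shows the carrier from above: orange lid (354,30), white lids (336,148) and (332,188), yellow tabs at rows 125 and 153 near column 255, red tabs (240,207)/(265,209), gate pin tip at (308,245), hinge disc (355,233).

```bash
python3 - <<'E'
from h import *
im=cv2.imread('pics/w1.png');m=np.load('w1.npz',allow_pickle=True)['m'].item()
hsv=cv2.cvtColor(im,cv2.COLOR_BGR2HSV);k=cv2.inRange(hsv,*map(np.array,H['white']))
L=[];R=[];E=[]
for r in range(60,195,5):
    c=np.where(k[r,285:313])[0]
    if len(c):L.append((285+c.max()+.5,r))
    c=np.where(k[r,345:380])[0]
    if len(c):R.append((345+c.max()+.5,r))
for c in range(310,330,2):
    r=np.where(k[20:60,c])[0];E.append((c,20+r.min()-.5))
for n,p in(('L',L),('R',R)):
    P=plane(m,p,.062);f=np.polyfit(P[:,1],P[:,0],1);g=f
    rs=P[:,0]-np.polyval(f,P[:,1]);ok=abs(rs)<.002;f=np.polyfit(P[ok,1],P[ok,0],1);print(n,'yaw',np.degrees(np.arctan(-f[0])),'x at y=.11',np.polyval(f,.11),ok.sum(),len(ok),rs.std())
print('end outer top',plane(m,E,.062)[[0,4,9]].round(4))
for c in('yellow','red'):
  kk=cv2.inRange(hsv,*map(np.array,H[c])) if c=='yellow' else cv2.inRange(hsv,(0,150,60),(4,255,255))|cv2.inRange(hsv,(172,150,60),(180,255,255))
  print(c);print('\n'.join(''.join('#' if v else '.' for v in row) for row in kk[118:222:1,232:274][(0 if c=='yellow' else 75):(48 if c=='yellow' else 104)]))
E
```

```text
L yaw -0.6379692872152962 x at y=.11 0.5357019837694134 27 27 0.0004008704283145804
R yaw -0.5862991313230019 x at y=.11 0.6205356366363114 27 27 0.0004099714331067653
end outer top [[0.5361 0.256  0.062 ]
 [0.5464 0.2564 0.062 ]
 [0.5593 0.2557 0.062 ]]
yellow
..........................................
..........................................
..........................................
..........................................
..................#####.##.#..............
..................#############...........
.................###############..........
.................###############..........
.................###############..........
.................###############..........
.....................###########..........
..........................................
..........................................
..........................................
..........................................
..........................................
..........................................
..........................................
..........................................
.....................
[... 1776 characters left out ...]
...##.......
......####......................####......
......####......................####......
......####......................####......
......###.......................####......
......###.......................####......
......###.......................####......
......###.......................####......
......###.......................####......
......###.......................####......
......###.......................###.......
......###.......................###.......
......###.......................###.......
.................................##.......
..........................................
..........................................
..........................................
```

```bash
python3 - <<'E'
from h import *
m=np.load('w1.npz',allow_pickle=True)['m'].item();mt,ms=bot.camera_model('top'),bot.camera_model('scene')
t=cv2.imread('pics/top0.png');k=cv2.inRange(cv2.cvtColor(t,cv2.COLOR_BGR2HSV),(0,0,190),(180,45,255))
# top: end wall outer edge, side wall edges at z=.062
E=[(160+np.where(k[r,160:176])[0].min()-.5,r) for r in range(194,200) if k[r,160:176].any()]
print('end y(top)',plane(mt,E,.062).round(4)[:,:2].tolist())
F=[(c,168+np.where(k[168:178,c])[0].min()-.5) for c in range(170,240,5)]
P=plane(mt,F,.062);f=np.polyfit(P[:,1],P[:,0],1);print('far outer yaw',np.degrees(np.arctan(-f[0])),np.polyval(f,.11))
N=[(c,190+np.where(k[190:207,c])[0].max()+.5) for c in range(170,245,5)]
P=plane(mt,N,.062);f=np.polyfit(P[:,1],P[:,0],1);print('near outer(z.062) yaw',np.degrees(np.arctan(-f[0])),np.polyval(f,.11))
print('orange top-wrist',tri(mt,(161.7,182.9),m,(355,28.5)),'scene-wrist',tri(ms,(326.4,253.6),m,(355,28.5)))
print('ytab1',tri(mt,(200.7,220.5),m,(256.2,125.1)),tri(ms,(317.2,205),m,(256.2,125.1)))
print('y tab1 -y top edge',plane(m,[(256.5,128.2)],.116),'tab2 +y top edge',plane(m,[(255,152.5)],.116),plane(m,[(255,157)],.116))
print('reds wrist',plane(m,[(240.6,212),(265.5,212)],.116).round(4).tolist(),'top',plane(mt,[(240.2,215.4),(240,227.5)],.116).round(4).tolist())
print('pin top',plane(m,[(308,244)],.127),'disc',plane(m,[(355,233.5)],.086))
hw=cv2.cvtColor(cv2.imread('pics/w1.png'),cv2.COLOR_BGR2HSV)
for n,p in(('jb',(336,148)),('jc',(332,188))):print(n,plane(m,[p],.122))
E
```

```text
end y(top) [[0.5534, 0.2546], [0.5503, 0.2546], [0.5473, 0.2545], [0.5443, 0.2544], [0.5412, 0.2543], [0.5382, 0.2543]]
far outer yaw -0.8868198637155106 0.6217433006676756
near outer(z.062) yaw -0.6905093262316178 0.530131684806777
orange top-wrist (array([0.58185423, 0.25051526, 0.10587822]), np.float64(0.0004813184523884915)) scene-wrist (array([0.57928985, 0.24842902, 0.11505674]), np.float64(0.00035692667697804467))
ytab1 (array([0.47232774, 0.13518052, 0.10393922]), np.float64(0.001980749071227891)) (array([0.47195912, 0.13481944, 0.11426118]), np.float64(0.0032899999622028747))
y tab1 -y top edge [[0.47184197 0.13279907 0.116     ]] tab2 +y top edge [[0.47101446 0.1025724  0.116     ]] [[0.47120657 0.09683462 0.116     ]]
reds wrist [[0.4545, 0.0217, 0.116], [0.4877, 0.0229, 0.116]] top [[0.4883, 0.0207, 0.116], [0.4538, 0.021, 0.116]]
pin top [[ 0.54613043 -0.01669114  0.127     ]] disc [[ 0.62213018 -0.01844451  0.086     ]]
jb [[0.57051291 0.11298838 0.122     ]]
jc [[0.57109945 0.06133503 0.122     ]]
```

Call:
carry_out(
  linear=[
    [0.58,0.72,-0.5],
    [0.58,0.72,-0.9],
    [0.58,0.72,-0.9],
    [0.58,0.72,-0.9],
    [0.58,0.72,-0.9],
    [0.58,0.72,-0.9],
    [0.58,0.72,-0.9],
    [0.58,0.72,-0.9],
    [0.58,0.72,-0.9],
    [0,0,0],
  ],
  rotation=[
    [0,0,-0.34],
    [-0.5,0,0],
    [-0.56,0,0],
    [-0.56,0,0],
    [-0.56,0,0],
    [-0.56,0,0],
    [-0.56,0,0],
    [-0.56,0,0],
    [-0.56,0,0],
    [0,0,0],
  ],
  grip=[-1,-1,-1,-1,-1,-1,-1,-1,-1,-1],
  grip_force=30,
)

```text
time: 4.35
ee_pos: [0.5793, 0.23, 0.2049]
tcp_rot: [-179.9, 35.8, 89.5]
wrist_force: [-1.1, -0.1, -0.8]
opening: 0.0857
grasp_force: 0.0
```

```bash
python3 - <<'E'
from h import *
from scipy.spatial.transform import Rotation as Ro
o=bot.get_obs();print(o['time'],o['ee_pos'],o['tcp_rot'],o['q']);R=Ro.from_euler('xyz',o['tcp_rot'],degrees=True).as_matrix();print(R.round(3))
m=bot.camera_model('wrist');im=bot.camera('wrist');cv2.imwrite('pics/w2.png',im);np.savez('w2.npz',m=np.array(m,dtype=object))
for b in blobs(im,'orange',(0,0,512,384),60):
    print(b); mt=bot.camera_model('top');ms=bot.camera_model('scene')
    print(tri(mt,(161.7,182.9),m,b[1:3]),tri(ms,(326.4,253.6),m,b[1:3]))
# predicted tip position of jar-lid centre and pixel
print(proj(m,[[.5765,.2530,.1167],[.579,.2480,.1093]]))
E
```

```text
4.35 [0.57933925 0.23001694 0.20494934] [-179.90598893   35.83544603   89.45374374] [ 34.00396707  34.7225679   37.11013453 114.74132906 -28.76840083
 130.38240171]
[[ 0.008  1.    -0.007]
 [ 0.811 -0.01  -0.585]
 [-0.585 -0.001 -0.811]]
(np.int32(4627), np.float64(257.5), np.float64(102.2), np.int64(220), np.int64(64), np.int32(76), np.int32(78))
(array([0.57992656, 0.24931676, 0.1125433 ]), np.float64(0.0024260995893473788)) (array([0.57822201, 0.24806811, 0.11173929]), np.float64(0.001679692290973655))
[[253.72708433 101.93341683]
 [257.95885033 100.93459678]]
```

View pics/w2.png

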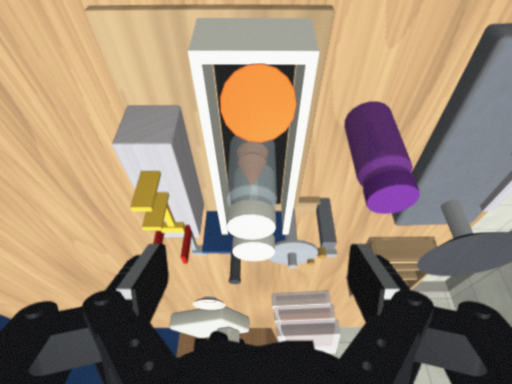

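The wrist view looks straight down the leaning jar: lid disc at (258,102), centred between the fingers, matching the predicted pixel. Going down on it.

Call:
carry_out(
  linear=[
    [0,0,-0.9],
    [0,0,-1],
    [0,0,-1],
    [0,0,-1],
    [0,0,-1],
    [0,0,-0.7],
    [0,0,-0.45],
    [0,0,0],
  ],
  rotation=[
    [0,0,0],
    [0,0,0],
    [0,0,0],
    [0,0,0],
    [0,0,0],
    [0,0,0],
    [0,0,0],
    [0,0,0],
  ],
  grip=[-1,-1,-1,-1,-1,-1,-1,-1],
)

```text
time: 5.2
ee_pos: [0.5792, 0.2279, 0.0924]
tcp_rot: [179.4, 35.3, 88.9]
wrist_force: [-0.7, 0.9, -0.0]
opening: 0.0853
grasp_force: 0.0
```

Call:
carry_out(
  linear=[
    [0,0,0],
    [0,0,0],
    [0,0,0],
    [0,0,0],
    [0,0,0],
    [0,0,0],
  ],
  rotation=[
    [0,0,0],
    [0,0,0],
    [0,0,0],
    [0,0,0],
    [0,0,0],
    [0,0,0],
  ],
  grip=[1,1,1,1,1,1],
  grip_force=30,
)

```text
time: 5.8
ee_pos: [0.5796, 0.2289, 0.0935]
tcp_rot: [179.3, 35.3, 88.9]
wrist_force: [-0.4, 1.2, 5.5]
opening: 0.0491
grasp_force: 30.2
```

```bash
python3 - <<'E'
from h import *
o=bot.get_obs();print(o['time'],o['ee_pos'],o['q'],o['wrist_force'],o['torque'])
im=bot.camera('wrist');s=bot.camera('scene')
o=np.zeros((384,800,3),np.uint8);o[:,:512]=im;o[:288,512:]=cv2.resize(s[180:300,250:370],(288,288),interpolation=cv2.INTER_CUBIC)
cv2.imwrite('pics/w3.png',o)
E
```

```text
5.8 [0.57956287 0.22885148 0.09348853] [ 33.88681987  33.7591267   23.65376849 101.3808846  -28.73228408
 130.31070799] [-0.41936844  1.15869393  5.49590353] [ 0.14241045  0.25951588 -0.13228357]
```

View pics/w3.png

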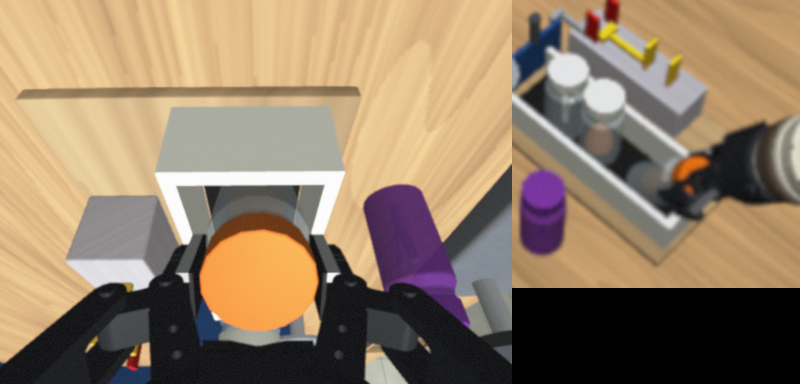

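The lid at (259,280) is between the pads, but the grasp is about 9 mm higher along the jar than intended and straddles the lid edge. I'll check lid range from its apparent size, then regrip lower.

```bash
python3 - <<'E'
from h import *
m=np.load('w2.npz',allow_pickle=True)['m'].item();im=cv2.imread('pics/w2.png')
k=cv2.inRange(cv2.cvtColor(im,cv2.COLOR_BGR2HSV),*map(np.array,H['orange']))
c=max(cv2.findContours(k,0,1)[0],key=cv2.contourArea);e=cv2.fitEllipse(c);print(e)
p,d=ray(m,[e[0]]);ax=np.array([.0075,.581,.814]);
# range along camera axis
T=np.array(m['camera_from_world']);zc=m['fx']*.047/(max(e[1])+0)
cosz=-(T[2,:3]@d[0]);print(p,'range',zc/cosz,'lid top',p+d[0]*zc/cosz)
E
```

```text
((257.54095458984375, 102.36221313476562), (75.42215728759766, 76.70732116699219), 4.316926956176758)
[0.57999664 0.37152481 0.26949629] range 0.1977712358032204 lid top [0.57875935 0.2500934  0.11339907]
```

Call:
carry_out(
  linear=[
    [0,0,0],
    [0,0,0],
    [0,0,0],
    [0,0,0],
    [0,0,-0.3],
  ],
  rotation=[
    [0,0,0],
    [0,0,0],
    [0,0,0],
    [0,0,0],
    [0,0,0],
  ],
  grip=[-1,-1,-1,-1,-1],
)

```text
time: 6.4
ee_pos: [0.5796, 0.2286, 0.0867]
tcp_rot: [179.3, 35.3, 88.9]
wrist_force: [-0.2, 0.3, -0.7]
opening: 0.0855
grasp_force: 0.0
```

Call:
carry_out(
  linear=[
    [0,0.05,-0.3],
    [0,0,0],
    [0,0,0],
    [0,0,0],
    [0,0,0],
    [0,0,0],
    [0,0,0],
  ],
  rotation=[
    [0,0,0],
    [0,0,0],
    [0,0,0],
    [0,0,0],
    [0,0,0],
    [0,0,0],
    [0,0,0],
  ],
  grip=[-1,-1,1,1,1,1,1],
  grip_force=35,
)

```text
time: 7.1
ee_pos: [0.5795, 0.2296, 0.0807]
tcp_rot: [179.3, 35.3, 88.9]
wrist_force: [0.2, 1.5, 2.8]
opening: 0.0503
grasp_force: 36.1
```

```bash
python3 - <<'E'
from h import *
o=bot.get_obs();print(o['time'],o['ee_pos'],o['tcp_rot'],o['opening'],o['grasp_force'],o['wrist_force'],o['torque'])
# arc about bottom edge, rack y=.094,z=.012 -> world; lift 3 mm
y0,z0=.1165+.094,.012
y,z=o['ee_pos'][1:];v=complex(y-y0,z-z0);a=np.radians(35.4)
for i in range(13):
    w=v*np.exp(1j*a*i/12);print(i,round(w.real+y0,4),round(w.imag+z0,4), end=' ')
    if i: print(((w-p)/.02).__format__('.2f'))
    p=w
E
```

```text
7.1 [0.57945516 0.22961553 0.08073783] [179.33604224  35.33519387  88.91974161] 0.050290323277877004 36.121898086275905 [0.24235412 1.54474526 2.83693154] [ 0.33280364 -0.10660191  0.03491991]
0 0.2296 0.0807 1 0.2261 0.0816 -0.18+0.04j
2 0.2224 0.0823 -0.18+0.04j
3 0.2188 0.0829 -0.18+0.03j
4 0.2152 0.0832 -0.18+0.02j
5 0.2115 0.0833 -0.18+0.01j
6 0.2078 0.0833 -0.18-0.00j
7 0.2041 0.0831 -0.18-0.01j
8 0.2005 0.0826 -0.18-0.02j
9 0.1969 0.082 -0.18-0.03j
10 0.1933 0.0812 -0.18-0.04j
11 0.1897 0.0803 -0.18-0.05j
12 0.1863 0.0791 -0.17-0.06j
```

Call:
carry_out(
  linear=[
    [0,0,0.15],
    [0,-0.2,0.04],
    [0,-0.2,0.04],
    [0,-0.2,0.03],
    [0,-0.2,0.02],
    [0,-0.2,0.01],
    [0,-0.2,0],
    [0,-0.2,-0.01],
    [0,-0.2,-0.03],
    [0,-0.19,-0.04],
    [0,-0.19,-0.05],
    [0,-0.19,-0.06],
  ],
  rotation=[
    [0,0,0],
    [0.4,0,0],
    [0.4,0,0],
    [0.4,0,0],
    [0.4,0,0],
    [0.4,0,0],
    [0.4,0,0],
    [0.4,0,0],
    [0.4,0,0],
    [0.4,0,0],
    [0.4,0,0],
    [0.41,0,0],
  ],
  grip=[1,1,1,1,1,1,1,1,1,1,1,1],
)

```text
time: 8.3
ee_pos: [0.5789, 0.1859, 0.0821]
tcp_rot: [-180.0, -0.0, 89.1]
wrist_force: [0.3, 0.5, -2.1]
opening: 0.0502
grasp_force: 36.7
```

```bash
python3 - <<'E'
from h import *
o=bot.get_obs();print(o['time'],o['ee_pos'],o['tcp_rot'],o['opening'],o['grasp_force'],o['wrist_force'],o['torque'])
im=bot.camera('wrist');s=bot.camera('scene')
o=np.zeros((384,800,3),np.uint8);o[:,:512]=im;o[:288,512:]=cv2.resize(s[180:300,250:370],(288,288),interpolation=cv2.INTER_CUBIC)
cv2.imwrite('pics/w4.png',o)
E
```

```text
8.3 [0.578933   0.18585106 0.08208548] [-1.79966685e+02 -4.18419336e-02  8.91417968e+01] 0.050179209524350614 36.6877755546011 [ 0.3155588   0.45556108 -2.10017609] [-0.0027513   0.01781672  0.01851011]
```

View pics/w4.png

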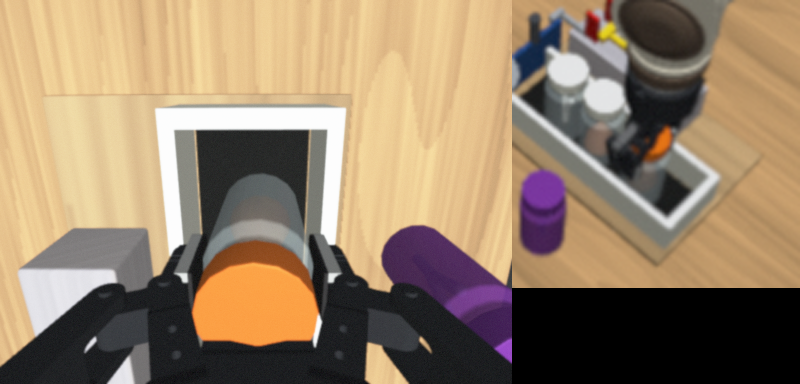

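The jar hangs upright in the grip, free over the lane. Lowering in small steps until contact.

Call:
carry_out(
  linear=[
    [0,0,-0.05],
    [0,0,-0.05],
    [0,0,0],
  ],
  rotation=[
    [0,0,0],
    [0,0,0],
    [0,0,0],
  ],
  grip=[1,1,1],
)

```text
time: 8.7
ee_pos: [0.5793, 0.1864, 0.0817]
tcp_rot: [179.9, 0.2, 89.2]
wrist_force: [-3.4, -2.9, 9.3]
opening: 0.0504
grasp_force: 37.8
```

Call:
carry_out(
  linear=[
    [0,0,-0.05],
    [0,0,0],
  ],
  rotation=[
    [0,0,0],
    [0,0,0],
  ],
  grip=[1,1],
)

```text
time: 8.9
ee_pos: [0.5794, 0.1865, 0.0816]
tcp_rot: [179.9, 0.2, 89.2]
wrist_force: [-4.9, -4.1, 15.8]
opening: 0.0502
grasp_force: 38.2
```

Call:
carry_out(
  linear=[
    [0,0,-0.05],
    [0,0,0],
  ],
  rotation=[
    [0,0,0],
    [0,0,0],
  ],
  grip=[1,1],
)

```text
time: 9.1
ee_pos: [0.5795, 0.1865, 0.0815]
tcp_rot: [179.9, 0.2, 89.2]
wrist_force: [-6.8, -4.8, 20.8]
opening: 0.0505
grasp_force: 38.7
```

Call:
carry_out(
  linear=[
    [0,0,0.12],
    [0,0,0],
    [0,0,0],
    [0,0,0],
    [0,0,0],
    [0,0,0],
    [0,0,0.5],
    [0,0,1],
    [0,0,1],
    [0,0,1],
    [0,0,1],
    [-0.2,-0.1,1],
  ],
  rotation=[
    [0,0,0],
    [0,0,0],
    [0,0,0],
    [0,0,0],
    [0,0,0],
    [0,0,0],
    [0,0,0],
    [0,0,0],
    [0,0,0],
    [0,0,0],
    [0,0,0],
    [0,0,0],
  ],
  grip=[1,-1,-1,-1,-1,-1,-1,-1,-1,-1,-1,-1],
)

```text
time: 10.3
ee_pos: [0.5754, 0.1841, 0.1922]
tcp_rot: [180.0, 0.1, 89.1]
wrist_force: [-0.4, -0.4, 0.0]
opening: 0.0852
grasp_force: 0.0
```

Call:
carry_out(
  linear=[
    [-0.4,-0.25,0.5],
    [-0.45,-0.3,0],
    [-0.45,-0.3,0],
    [-0.45,-0.3,0],
    [-0.45,-0.3,0],
    [-0.45,-0.3,0],
    [-0.45,-0.3,0],
    [-0.45,-0.3,0],
    [-0.45,-0.3,0],
    [-0.45,-0.3,0],
    [-0.45,-0.3,0],
    [-0.45,-0.3,0],
  ],
  rotation=[
    [0,0,-0.9],
    [0,0,-0.94],
    [0,0,-0.94],
    [0,0,-0.94],
    [0,0,-0.94],
    [0,0,-0.94],
    [0,0,-0.94],
    [0,0,-0.94],
    [0,0,-0.94],
    [0,0,-0.94],
    [0,0,-0.94],
    [0,0,-0.94],
  ],
  grip=[-1,-1,-1,-1,-1,-1,-1,-1,-1,-1,-1,-1],
)

```text
time: 11.5
ee_pos: [0.4759, 0.0483, 0.2015]
tcp_rot: [-177.2, 0.1, 4.2]
wrist_force: [0.1, -0.5, 0.8]
opening: 0.0854
grasp_force: 0.0
```

```bash
python3 - <<'E'
from h import *
o=bot.get_obs();print(o['time'],o['ee_pos'],o['tcp_rot'],o['q'].round(1))
m=bot.camera_model('wrist');im=bot.camera('wrist');cv2.imwrite('pics/w5.png',im);np.savez('w5.npz',m=np.array(m,dtype=object))
t=bot.camera('scene');cv2.imwrite('pics/s5.png',t)
for c in('yellow','red','orange','white'):
  for b in blobs(im,c,(0,0,512,384),30):print(c,*b)
z=np.zeros((384,800,3),np.uint8);z[:,:512]=im;z[:288,512:]=cv2.resize(t[180:300,230:350],(288,288),interpolation=cv2.INTER_CUBIC)
cv2.imwrite('pics/w5b.png',z)
E
```

```text
11.5 [0.47587734 0.04834039 0.20153175] [-1.77168730e+02  7.48659699e-02  4.22639269e+00] [  4.2  -5.4  -4.5  91.    2.8 179.9]
yellow 454 160.9 186.3 150 169 22 36
yellow 1314 246.3 189.2 196 173 97 37
red 382 302.5 178.8 291 169 25 20
red 464 296.5 220.8 286 208 23 25
orange 3694 74.4 30.9 42 0 66 67
white 3719 158.4 95.9 30 0 312 128
white 1647 257.8 6.2 129 0 208 18
white 4018 182.6 52.2 149 15 68 75
white 4153 265.6 56.4 231 19 70 76
white 1622 220.4 157.9 135 145 196 24
white 100 191.8 170.6 178 167 27 8
white 280 247.7 176.2 217 170 61 12
white 106 143.5 180.1 136 174 16 26
white 185 186.3 181.6 177 176 22 13
white 72 323.1 187.9 318 180 9 16
white 47 228.4 196.9 219 194 18 7
white 105 182.3 200.5 168 197 27 9
white 128 256.6 199.4 238 196 37 8
white 140 309.5 203.4 295 197 29 12
white 177 230.7 204.9 210 200 49 10
```

View pics/w5b.png

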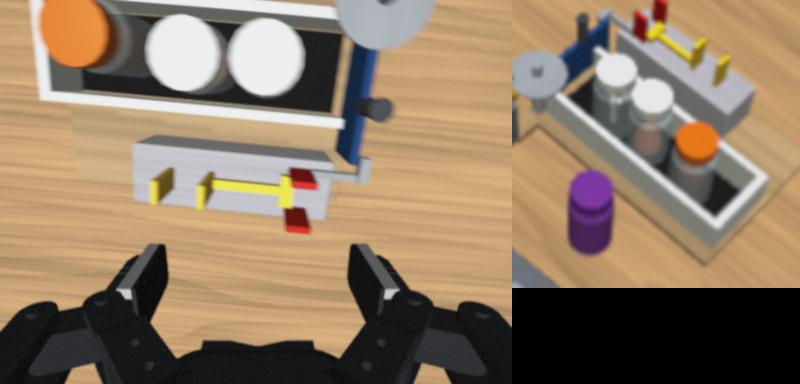

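The orange jar now stands upright beside its neighbours, gripper clear. Joint 6 ran to its limit with this yaw, so I'll use the half-turned grasp instead.

Call:
carry_out(
  linear=[
    [0,0,0.5],
    [0,0,0],
    [0,0,0],
    [0,0,0],
    [0,0,0],
    [0,0,0],
    [0,0,0],
    [0,0,0],
    [0,0,0],
    [0,0,0],
    [0,0,0],
    [0,0,0],
  ],
  rotation=[
    [0,0,1],
    [0,0,1],
    [0,0,1],
    [0,0,1],
    [0,0,1],
    [0,0,1],
    [0,0,1],
    [0,0,1],
    [0,0,1],
    [0,0,1],
    [0,0,1],
    [0,0,1],
  ],
  grip=[-1,-1,-1,-1,-1,-1,-1,-1,-1,-1,-1,-1],
)

```text
time: 12.8
ee_pos: [0.4762, 0.049, 0.2114]
tcp_rot: [-177.2, 0.1, 100.6]
wrist_force: [-0.8, 0.4, -0.3]
opening: 0.0855
grasp_force: 0.0
```

Call:
carry_out(
  linear=[
    [0,0,0],
    [0,0,0],
    [0,0,0],
    [0,0,0],
    [0,0,0],
    [0,0,0],
    [0,0,0],
    [0,0,0],
    [0,0,0],
  ],
  rotation=[
    [0,0,1],
    [0,0,1],
    [0,0,1],
    [0,0,1],
    [0,0,1],
    [0,0,1],
    [0,0,1],
    [0,0,1],
    [0,0,1],
  ],
  grip=[-1,-1,-1,-1,-1,-1,-1,-1,-1],
)

```text
time: 13.7
ee_pos: [0.4762, 0.049, 0.2115]
tcp_rot: [-177.2, 0.2, 172.7]
wrist_force: [-0.1, -0.4, 0.4]
opening: 0.0852
grasp_force: 0.0
```

```bash
python3 - <<'E'
from h import *
o=bot.get_obs();print(o['time'],o['ee_pos'],o['tcp_rot'],o['q'].round(1))
m=np.load('w5.npz',allow_pickle=True)['m'].item();im=cv2.imread('pics/w5.png')
# tab tops in w5 (camera from +x side): find top faces by brightness
h=cv2.cvtColor(im,cv2.COLOR_BGR2HSV)
for n,r in(('y1',(146,165,176,208)),('y2',(193,170,216,212)),('r1',(284,166,320,192)),('r2',(282,204,316,236))):
    x0,y0,x1,y1=r;s=h[y0:y1,x0:x1];k=(s[...,1]>120)
    c=max(cv2.findContours(k.astype(np.uint8),0,1)[0],key=cv2.contourArea).reshape(-1,2)+[x0,y0]
    a=cv2.approxPolyDP(c.reshape(-1,1,2).astype(np.float32),2.5,True).reshape(-1,2)
    print(n,a.tolist(),plane(m,a,.116)[:,:2].round(4).tolist())
# pin button
print('pin',plane(m,[(381,111)],.127))
for n,p in(('jb',(182.6,52.2)),('jc',(265.6,56.4)),('or',(74.4,30.9))):print(n,plane(m,[p],.122)[0])
E
```

```text
13.7 [0.47616926 0.0490007  0.21145082] [-177.22073481    0.17938299  172.6504443 ] [ 7.5 -4.8 -2.8 92.5 -2.7 14.8]
y1 [[171.0, 169.0], [152.0, 181.0], [150.0, 204.0], [156.0, 205.0], [171.0, 187.0]] [[0.4911, 0.1186], [0.4805, 0.1332], [0.4618, 0.1353], [0.4614, 0.1306], [0.4771, 0.1187]]
y2 [[211.0, 173.0], [199.0, 186.0], [196.0, 208.0], [203.0, 209.0], [207.0, 196.0], [215.0, 187.0]] [[0.4906, 0.0887], [0.4798, 0.0974], [0.4619, 0.0994], [0.4616, 0.094], [0.4724, 0.0912], [0.4801, 0.0853]]
r1 [[284.0, 175.0], [284.0, 191.0], [291.0, 191.0], [293.0, 187.0], [315.0, 188.0], [308.0, 170.0], [291.0, 169.0], [290.0, 175.0]] [[0.4938, 0.035], [0.4815, 0.0338], [0.482, 0.0287], [0.4852, 0.0275], [0.4859, 0.0114], [0.499, 0.0181], [0.4987, 0.0304], [0.4941, 0.0307]]
r2 [[282.0, 204.0], [286.0, 209.0], [284.0, 230.0], [310.0, 234.0], [312.0, 230.0], [303.0, 209.0]] [[0.4712, 0.0343], [0.4675, 0.0309], [0.45, 0.0307], [0.4486, 0.0104], [0.4521, 0.0093], [0.4686, 0.0182]]
pin [[ 0.54471016 -0.02235533  0.127     ]]
jb [0.57137705 0.10848026 0.122     ]
jc [0.57244356 0.05479923 0.122     ]
or [0.58000426 0.17988657 0.122     ]
```

Call:
carry_out(
  linear=[
    [-0.05,0.67,0],
    [-0.05,0.68,0],
    [-0.05,0.68,0],
    [-0.05,0.68,0],
    [-0.06,0.66,0],
    [0,0,-1],
    [0,0,-1],
    [0,0,-0.5],
    [0,0,0],
  ],
  rotation=[
    [0.07,-0.01,0.16],
    [0.07,-0.01,0.16],
    [0.07,-0.01,0.17],
    [0.07,-0.01,0.17],
    [0.07,0,0.17],
    [0,0,0],
    [0,0,0],
    [0,0,0],
    [0,0,0],
  ],
  grip=[-1,-1,-1,-1,-1,-1,-1,-1,-1],
)

```text
time: 14.6
ee_pos: [0.4701, 0.1163, 0.1594]
tcp_rot: [180.0, 0.1, 178.9]
wrist_force: [-1.3, -0.5, -0.2]
opening: 0.0855
grasp_force: 0.0
```

```bash
python3 - <<'E'
from h import *
o=bot.get_obs();print(o['time'],o['ee_pos'],o['tcp_rot'])
m=bot.camera_model('wrist');im=bot.camera('wrist');cv2.imwrite('pics/w6.png',im);np.savez('w6.npz',m=np.array(m,dtype=object))
h=cv2.cvtColor(im,cv2.COLOR_BGR2HSV)
for c in('yellow','red'):
  for b in blobs(im,c,(0,0,512,384),30):
    x,y,w,hh=b[3:];print(c,*b,plane(m,[(x,y),(x+w,y),(x,y+hh),(x+w,y+hh)],.116)[:,:2].round(4).tolist())
E
```

```text
14.6 [0.47011518 0.11630641 0.15940489] [1.79987993e+02 1.00579644e-01 1.78936876e+02]
yellow 1985 183.0 203.5 131 183 106 54 [[0.4444, 0.0414], [0.4456, 0.1051], [0.4802, 0.0363], [0.4812, 0.1037]]
yellow 462 284.2 212.6 278 188 13 48 [[0.4492, 0.1296], [0.4493, 0.1374], [0.481, 0.1297], [0.4812, 0.1379]]
red 819 113.2 186.4 86 174 55 25 [[0.4383, 0.0151], [0.439, 0.0482], [0.4541, 0.0121], [0.4547, 0.0461]]
red 960 119.6 236.7 95 219 51 33 [[0.4674, 0.0154], [0.4679, 0.0475], [0.4906, 0.0111], [0.491, 0.0445]]
```

View pics/w6.png

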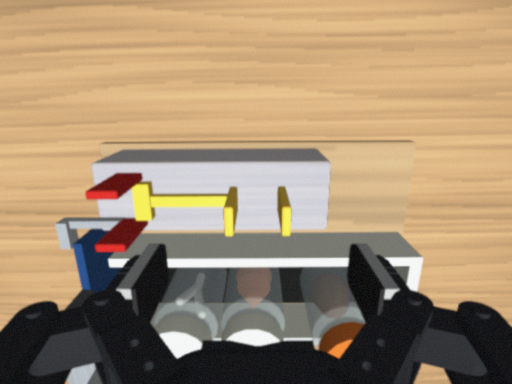

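Tabs at columns 230 and 286 straddle the finger midline (257), with top near edges at row 236. Aligned, so I'll descend and squeeze.

Call:
carry_out(
  linear=[
    [0.05,0.02,-0.8],
    [0,0,-0.9],
    [0,0,-0.9],
    [0,0,-0.6],
    [0,0,0],
    [0,0,0],
    [0,0,0],
    [0,0,0],
    [0,0,0],
    [0,0,0],
    [0,0,0],
    [0,0,0],
  ],
  rotation=[
    [0,0,0],
    [0,0,0],
    [0,0,0],
    [0,0,0],
    [0,0,0],
    [0,0,0],
    [0,0,0],
    [0,0,0],
    [0,0,0],
    [0,0,0],
    [0,0,0],
    [0,0,0],
  ],
  grip=[-1,-1,-1,-1,-1,1,1,1,1,1,1,1],
  grip_force=50,
)

```text
time: 15.85
ee_pos: [0.4721, 0.1163, 0.098]
tcp_rot: [180.0, 0.3, 178.9]
wrist_force: [-2.6, -2.4, 9.9]
opening: 0.017
grasp_force: 50.3
```

Call:
carry_out(
  linear=[
    [0,0,0],
    [0,0,0],
    [0,0,0],
    [0,0,0],
    [0,0,0],
    [0,0,0.8],
    [0,0,1],
    [0,0,1],
    [0,0,0.3],
  ],
  rotation=[
    [0,0,0],
    [0,0,0],
    [0,0,0],
    [0,0,0],
    [0,0,0],
    [0,0,0],
    [0,0,0],
    [0,0,0],
    [0,0,0],
  ],
  grip=[-1,-1,-1,-1,-1,-1,-1,-1,-1],
)

```text
time: 16.75
ee_pos: [0.4726, 0.1166, 0.1606]
tcp_rot: [179.9, 0.4, 178.9]
wrist_force: [-0.1, 0.1, -0.5]
opening: 0.0855
grasp_force: 0.0
```

```bash
python3 - <<'E'
from h import *
o=bot.get_obs();print(o['time'],o['ee_pos'],o['tcp_rot'])
m=bot.camera_model('wrist');im=bot.camera('wrist');cv2.imwrite('pics/w7.png',im);np.savez('w7.npz',m=np.array(m,dtype=object))
def tabs(im,m):
  k=cv2.inRange(cv2.cvtColor(im,cv2.COLOR_BGR2HSV),*map(np.array,H['yellow']))
  for b in blobs(im,'yellow',(0,0,512,384),30):
    r=b[4]+b[6]-5;c=np.where(k[r,b[3]:b[3]+b[5]])[0]+b[3]
    print(b,r,c.min(),c.max(),plane(m,[(c.min(),r),(c.max()+1,r)],.116)[:,:2].round(4).tolist())
tabs(cv2.imread('pics/w6.png'),np.load('w6.npz',allow_pickle=True)['m'].item());tabs(im,m)
E
```

```text
16.75 [0.47256943 0.11664172 0.16062601] [179.92110929   0.38090848 178.90714305]
(np.int32(1985), np.float64(183.0), np.float64(203.5), np.int64(131), np.int64(183), np.int32(106), np.int32(54)) 232 224 233 [[0.4776, 0.0957], [0.4777, 0.102]]
(np.int32(462), np.float64(284.2), np.float64(212.6), np.int64(278), np.int64(188), np.int32(13), np.int32(48)) 231 281 290 [[0.4776, 0.1315], [0.4777, 0.1378]]
(np.int32(1923), np.float64(194.8), np.float64(198.7), np.int64(145), np.int64(178), np.int32(105), np.int32(54)) 227 239 248 [[0.4776, 0.1055], [0.4777, 0.1118]]
(np.int32(395), np.float64(268.6), np.float64(208.6), np.int64(264), np.int64(183), np.int32(10), np.int32(49)) 227 265 273 [[0.4779, 0.1219], [0.478, 0.1276]]
```

Yellow tabs are fully in: their spacing went from 35.8 to 16.1 mm. Next, the red tabs.

Call:
carry_out(
  linear=[
    [-0.01,-0.4,0],
    [-0.01,-0.4,0],
    [-0.01,-0.4,0],
    [-0.01,-0.4,0],
    [-0.01,-0.4,0],
    [-0.01,-0.4,0],
    [-0.01,-0.4,0],
    [-0.01,-0.4,0],
    [-0.01,-0.4,0],
    [-0.01,-0.4,0],
    [-0.01,-0.4,0],
    [-0.01,-0.37,0],
  ],
  rotation=[
    [0,0,0.94],
    [0,0,0.94],
    [0,0,0.94],
    [0,0,0.94],
    [0,0,0.94],
    [0,0,0.94],
    [0,0,0.94],
    [0,0,0.94],
    [0,0,0.94],
    [0,0,0.94],
    [0,0,0.94],
    [0,0,0.94],
  ],
  grip=[-1,-1,-1,-1,-1,-1,-1,-1,-1,-1,-1,-1],
)

```text
time: 18.0
ee_pos: [0.4691, 0.0207, 0.1575]
tcp_rot: [179.9, 0.2, -90.5]
wrist_force: [0.1, 0.0, 0.7]
opening: 0.0855
grasp_force: 0.0
```

```bash
python3 - <<'E'
from h import *
o=bot.get_obs();print(o['time'],o['ee_pos'],o['tcp_rot'],o['q'].round(1))
m=bot.camera_model('wrist');im=bot.camera('wrist');cv2.imwrite('pics/w8.png',im);np.savez('w8.npz',m=np.array(m,dtype=object))
for c in('yellow','red'):
  for b in blobs(im,c,(0,0,512,384),30):
    x,y,w,hh=b[3:];print(c,*b,plane(m,[(x,y),(x+w,y),(x,y+hh),(x+w,y+hh)],.116)[:,:2].round(4).tolist())
E
```

```text
18.0 [0.46911468 0.02068563 0.15747314] [179.88853569   0.23500073 -90.54166722] [  2.4  -6.8 -10.6  86.3   0.2 -87.1]
yellow 2356 256.0 281.4 238 216 37 129 [[0.4802, 0.018], [0.4575, 0.0182], [0.4831, 0.1175], [0.4567, 0.1178]]
red 427 282.7 210.8 277 187 12 47 [[0.4565, -0.0003], [0.4494, -0.0003], [0.4562, 0.0304], [0.4487, 0.0305]]
red 437 228.3 211.3 222 189 13 45 [[0.4892, 0.0006], [0.4815, 0.0007], [0.4905, 0.0301], [0.4824, 0.0301]]
```

View pics/w8.png

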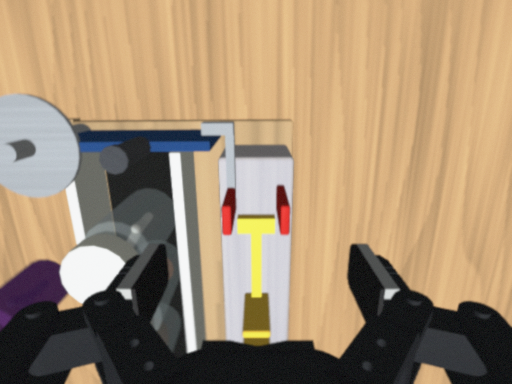

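Red tabs at columns 228 and 283, centred on the finger midline. Descending and squeezing.

Call:
carry_out(
  linear=[
    [0.02,0,-0.8],
    [0,0,-0.9],
    [0,0,-0.9],
    [0,0,-0.4],
    [0,0,0],
    [0,0,0],
    [0,0,0],
    [0,0,0],
    [0,0,0],
    [0,0,0],
    [0,0,0],
    [0,0,0],
  ],
  rotation=[
    [0,0,0],
    [0,0,0],
    [0,0,0],
    [0,0,0],
    [0,0,0],
    [0,0,0],
    [0,0,0],
    [0,0,0],
    [0,0,0],
    [0,0,0],
    [0,0,0],
    [0,0,0],
  ],
  grip=[-1,-1,-1,-1,-1,1,1,1,1,1,1,1],
  grip_force=50,
)

```text
time: 19.25
ee_pos: [0.47, 0.0211, 0.0997]
tcp_rot: [-180.0, 0.2, -90.8]
wrist_force: [-1.9, 0.2, 8.4]
opening: 0.0194
grasp_force: 50.5
```

Call:
carry_out(
  linear=[
    [0,0,0],
    [0,0,0],
    [0,0,0],
    [0,0,0],
    [0,0,0],
    [0,0,0.8],
    [0,0,1],
    [0,0,1],
    [0,0,0.6],
  ],
  rotation=[
    [0,0,0],
    [0,0,0],
    [0,0,0],
    [0,0,0],
    [0,0,0],
    [0,0,0],
    [0,0,0],
    [0,0,0],
    [0,0,0],
  ],
  grip=[-1,-1,-1,-1,-1,-1,-1,-1,-1],
)

```text
time: 20.15
ee_pos: [0.4703, 0.021, 0.1681]
tcp_rot: [-180.0, 0.2, -90.9]
wrist_force: [0.7, 0.4, 0.0]
opening: 0.0853
grasp_force: 0.0
```

```bash
python3 - <<'E'
from h import *
o=bot.get_obs();print(o['time'],o['ee_pos'],o['tcp_rot'],o['q'].round(1))
m=bot.camera_model('wrist');im=bot.camera('wrist');cv2.imwrite('pics/w9.png',im);np.savez('w9.npz',m=np.array(m,dtype=object))
for c in('yellow','red'):
  for b in blobs(im,c,(0,0,512,384),30):
    x,y,w,hh=b[3:];print(c,*b,plane(m,[(x,y+hh),(x+w,y+hh)],.116)[:,:2].round(4).tolist())
# dark pin: darkest blob near
g=cv2.cvtColor(im,cv2.COLOR_BGR2GRAY)
crop=im[90:220,0:260];cv2.imwrite('pics/z9.png',cv2.resize(crop,None,fx=3,fy=3,interpolation=cv2.INTER_CUBIC))
E
```

```text
20.15 [0.47025143 0.02101796 0.16812679] [-179.95419501    0.24095439  -90.85467572] [  2.4  -6.8  -9.4  87.3   0.2 -86.7]
yellow 2106 257.6 291.4 245 211 26 135 [[0.4806, 0.1294], [0.4609, 0.1296]]
red 311 269.2 205.5 265 183 10 44 [[0.4647, 0.0309], [0.4582, 0.0309]]
red 308 245.7 206.1 241 185 10 42 [[0.4805, 0.0306], [0.4739, 0.0307]]
```

View pics/z9.png

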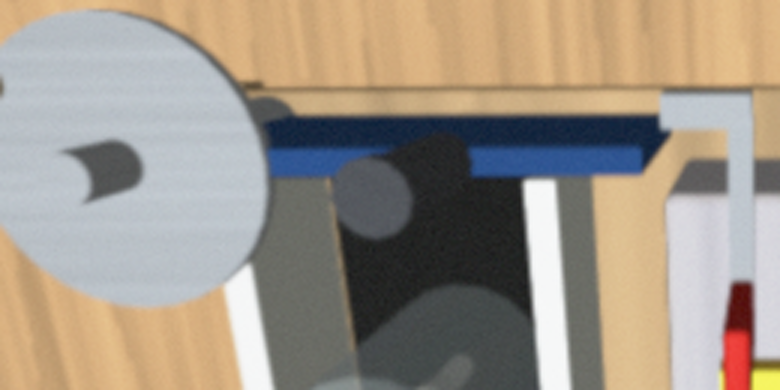

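Red tabs are in: 22.3 mm over the outsides. The pin button is at image (124,156), with the hinge disc to its left. Moving over the pin with half-open fingers.

Call:
carry_out(
  linear=[
    [0.31,-0.17,0.1],
    [0.31,-0.17,0.1],
    [0.31,-0.17,0],
    [0.31,-0.17,0],
    [0.31,-0.17,0],
    [0.31,-0.17,0],
    [0.31,-0.17,0],
    [0.31,-0.17,0],
    [0.31,-0.17,0],
    [0.31,-0.17,0],
    [0.31,-0.17,0],
    [0.31,-0.17,0],
  ],
  rotation=[
    [0,0,-0.94],
    [0,0,-0.94],
    [0,0,-0.94],
    [0,0,-0.94],
    [0,0,-0.94],
    [0,0,-0.94],
    [0,0,-0.94],
    [0,0,-0.94],
    [0,0,-0.94],
    [0,0,-0.94],
    [0,0,-0.94],
    [0,0,-0.9],
  ],
  grip=[0,0,0,0,0,0,0,0,0,0,0,0],
)

```text
time: 21.4
ee_pos: [0.5443, -0.0199, 0.1698]
tcp_rot: [180.0, 0.2, 178.9]
wrist_force: [0.1, 0.3, -0.2]
opening: 0.0424
grasp_force: 0.0
```

```bash
python3 - <<'E'
from h import *
o=bot.get_obs();print(o['time'],o['ee_pos'],o['tcp_rot'],o['q'].round(1),o['opening'])
m=bot.camera_model('wrist');im=bot.camera('wrist');np.savez('w10.npz',m=np.array(m,dtype=object));cv2.imwrite('pics/w10.png',im)
t=bot.camera('top');cv2.imwrite('pics/t10.png',t)
m9=np.load('w9.npz',allow_pickle=True)['m'].item();m5=np.load('w5.npz',allow_pickle=True)['m'].item()
print('w9',plane(m9,[(124.3,156)],.127),'tri',tri(m5,(383,111),m9,(124.3,156)))
p=plane(m9,[(124.3,156)],.127)[0];print('predicted px',proj(m,[p]))
x=int(proj(m,[p])[0][0])
E
```

```text
21.4 [ 0.54432564 -0.01993216  0.16977036] [1.79967928e+02 1.77349408e-01 1.78919406e+02] [-2.1  3.2  0.5 87.1  0.  -1. ] 0.042437999676
w9 [[ 0.54576457 -0.02003102  0.127     ]] tri (array([ 0.54438181, -0.02146146,  0.13164047]), np.float64(0.0016242218957289681))
predicted px [[256.39316072 223.00775786]]
```

View pics/w10.png

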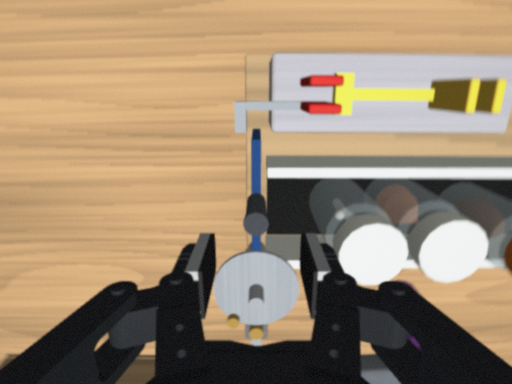

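The button is at (256,223), exactly as predicted and centred between the fingers. By my count I have now viewed 12 pictures, over the allowed 10. I won't view any more and will work from numbers only.

Call:
carry_out(
  linear=[
    [0.07,0,-0.8],
    [0,0,-0.9],
    [0,0,-0.9],
    [0,0,-0.8],
    [0,0,0],
    [0,0,0],
    [0,0,0],
    [0,0,0],
    [0,0,0],
  ],
  rotation=[
    [0,0,0],
    [0,0,0],
    [0,0,0],
    [0,0,0],
    [0,0,0],
    [0,0,0],
    [0,0,0],
    [0,0,0],
    [0,0,0],
  ],
  grip=[0,0,0,0,0,1,1,1,1],
  grip_force=60,
)

```text
time: 22.4
ee_pos: [0.546, -0.0208, 0.1039]
tcp_rot: [-179.9, 0.3, 179.2]
wrist_force: [-1.8, -5.8, 0.4]
opening: 0.0126
grasp_force: 58.4
```

```bash
python3 - <<'E'
from h import *
o=bot.get_obs();print(o['time'],o['ee_pos'],o['tcp_rot'],o['opening'],o['grasp_force'],o['wrist_force'])
m=np.load('w10.npz',allow_pickle=True)['m'].item()
# hinge disc centre in w10: grey disc ellipse
print('disc w10',plane(m,[(257,287.5)],.086),'w9',plane(np.load('w9.npz',allow_pickle=True)['m'].item(),[(36,143)],.086))
p=np.array(o['ee_pos'][:2]);h=p+.076*np.array([np.cos(np.radians(-.75)),np.sin(np.radians(-.75))]);print('hinge',h)
v=complex(*(p-h));q=p
for i in range(0,25):
    w=v*np.exp(1j*np.radians(90)*i/24)
    if i:print(i,(((w-pv)/.02).__format__('.2f')),end='; ')
    pv=w
E
```

```text
22.4 [ 0.54598533 -0.02082363  0.10385021] [-179.90888635    0.31194484  179.23123489] 0.012597404090409721 58.36404472589493 [-1.75966428 -5.77103755  0.43917067]
disc w10 [[ 0.62193839 -0.02115234  0.086     ]] w9 [[ 0.62599513 -0.02220069  0.086     ]]
hinge [ 0.62197882 -0.02181844]
1 0.00-0.25j; 2 0.02-0.25j; 3 0.04-0.25j; 4 0.05-0.24j; 5 0.07-0.24j; 6 0.08-0.23j; 7 0.10-0.23j; 8 0.11-0.22j; 9 0.13-0.21j; 10 0.14-0.20j; 11 0.16-0.19j; 12 0.17-0.18j; 13 0.18-0.17j; 14 0.19-0.16j; 15 0.20-0.15j; 16 0.21-0.13j; 17 0.22-0.12j; 18 0.23-0.11j; 19 0.23-0.09j; 20 0.24-0.08j; 21 0.24-0.06j; 22 0.24-0.04j; 23 0.25-0.03j; 24 0.25-0.01j;
```

Call:
carry_out(
  linear=[
    [0,-0.25,0],
    [0.02,-0.25,0],
    [0.04,-0.25,0],
    [0.05,-0.24,0],
    [0.07,-0.24,0],
    [0.08,-0.23,0],
  ],
  rotation=[
    [0,0,0.47],
    [0,0,0.47],
    [0,0,0.47],
    [0,0,0.47],
    [0,0,0.47],
    [0,0,0.47],
  ],
  grip=[1,1,1,1,1,1],
)

```text
time: 23.0
ee_pos: [0.5511, -0.0495, 0.1038]
tcp_rot: [-180.0, 0.3, -158.0]
wrist_force: [-1.9, -0.5, 0.4]
opening: 0.0128
grasp_force: 58.5
```

Call:
carry_out(
  linear=[
    [0.1,-0.23,0],
    [0.11,-0.22,0],
    [0.13,-0.21,0],
    [0.14,-0.2,0],
    [0.16,-0.19,0],
    [0.17,-0.18,0],
    [0.18,-0.17,0],
    [0.19,-0.16,0],
    [0.2,-0.15,0],
  ],
  rotation=[
    [0,0,0.47],
    [0,0,0.47],
    [0,0,0.47],
    [0,0,0.47],
    [0,0,0.47],
    [0,0,0.47],
    [0,0,0.47],
    [0,0,0.47],
    [0,0,0.47],
  ],
  grip=[1,1,1,1,1,1,1,1,1],
)

```text
time: 23.9
ee_pos: [0.5783, -0.0843, 0.1039]
tcp_rot: [-180.0, 0.1, -124.2]
wrist_force: [-5.7, -5.4, 1.9]
opening: 0.0129
grasp_force: 58.8
```

Call:
carry_out(
  linear=[
    [0.21,-0.13,0],
    [0.22,-0.12,0],
    [0.23,-0.11,0],
    [0.23,-0.09,0],
    [0.24,-0.08,0],
    [0.24,-0.06,0],
    [0.24,-0.04,0],
    [0.25,-0.03,0],
    [0.25,-0.01,0],
    [0,0,0],
  ],
  rotation=[
    [0,0,0.47],
    [0,0,0.47],
    [0,0,0.47],
    [0,0,0.47],
    [0,0,0.47],
    [0,0,0.47],
    [0,0,0.47],
    [0,0,0.47],
    [0,0,0.47],
    [0,0,0],
  ],
  grip=[1,1,1,1,1,1,1,1,1,1],
)

```text
time: 24.9
ee_pos: [0.6212, -0.0985, 0.1039]
tcp_rot: [-180.0, 0.0, -90.4]
wrist_force: [-3.2, -9.5, 1.5]
opening: 0.0128
grasp_force: 58.8
```

```bash
python3 - <<'E'
from h import *
o=bot.get_obs();print(o['time'],o['ee_pos'],o['tcp_rot'],o['opening'],o['grasp_force'],o['wrist_force'],o['torque'])
d=o['ee_pos'][:2]-np.array([.622,-.0218]);print('r',np.hypot(*d),'gate deg',np.degrees(np.arctan2(-d[1],-d[0]))+.75)
t=bot.camera('top');mt=bot.camera_model('top');s=bot.camera('scene');ms=bot.camera_model('scene')
for n,im,m,roi in(('top',t,mt,(130,150,275,245)),('scene',s,ms,(220,170,360,290))):
  for c in('white','orange','blue','yellow','red'):
    for b in blobs(im,c,roi,25 if c!='red' else 8):print(n,c,b[0],b[1:3],b[3:],plane(m,[b[1:3]],.122)[0][:2].round(3))
# loose things: change vs start images away from arm
for n,im in(('top',t),('scene',s)):
  d=cv2.absdiff(cv2.imread(f'pics/{n}0.png'),im).max(2)>50
  for nm,p in(('cone',(.36,.39,.03)),('heart',(.45,.42,.06)),('side',(.6,.43,.1)),('dish',(.38,-.44,.015))):
    m=mt if n=='top' else ms;x,y=proj(m,[p])[0].astype(int);print(n,nm,(x,y),d[max(0,y-15):y+15,max(0,x-15):x+15].sum())
E
```

```text
24.9 [ 0.62124435 -0.09852189  0.10394964] [-1.79963792e+02  4.42019000e-02 -9.04385684e+01] 0.01275111058623502 58.80682826042175 [-3.22356576 -9.47188729  1.47305056] [-1.6438461   0.42505061  0.03792587]
r 0.07672561488421664 gate deg 90.18570299964352
top white 29 (np.float64(272.9), np.float64(155.6)) (np.int64(271), np.int64(150), np.int32(4), np.int32(13)) [ 0.661 -0.073]
top white 369 (np.float64(200.2), np.float64(187.2)) (np.int64(164), np.int64(172), np.int32(88), np.int32(31)) [0.568 0.136]
top white 182 (np.float64(209.1), np.float64(185.8)) (np.int64(202), np.int64(178), np.int32(15), np.int32(16)) [0.572 0.11 ]
top white 179 (np.float64(227.9), np.float64(185.3)) (np.int64(221), np.int64(178), np.int32(15), np.int32(16)) [0.574 0.056]
top yellow 96 (np.float64(226.0), np.float64(221.0)) (np.int64(212), np.int64(217), np.int32(24), np.int32(9)) [0.472 0.061]
top red 13 (np.float64(240.2), np.float64(218.5)) (np.int64(237), np.int64(218), np.int32(7), np.int32(2)) [0.479 0.021]
top red 10 (np.float64(240.3), np.float64(224.3)) (np.int64(237), np.int64(224), np.int32(7), 
[... 568 characters left out ...]
4.4), np.float64(203.3)) (np.int64(220), np.int64(197), np.int32(11), np.int32(14)) [ 0.652 -0.052]
scene yellow 174 (np.float64(304.2), np.float64(201.5)) (np.int64(288), np.int64(192), np.int32(30), np.int32(21)) [0.494 0.102]
scene red 75 (np.float64(287.2), np.float64(187.2)) (np.int64(283), np.int64(181), np.int32(9), np.int32(13)) [0.487 0.034]
top cone (np.int64(121), np.int64(256)) 0
top heart (np.int64(109), np.int64(227)) 0
top side (np.int64(102), np.int64(176)) 0
top dish (np.int64(385), np.int64(250)) 0
scene cone (np.int64(407), np.int64(249)) 0
scene heart (np.int64(403), np.int64(271)) 0
scene side (np.int64(379), np.int64(307)) 0
scene dish (np.int64(208), np.int64(122)) 728
```

Call:
carry_out(
  linear=[
    [0.05,0.05,0],
    [0,0,0],
    [0,0,0],
  ],
  rotation=[
    [0,0,0],
    [0,0,0],
    [0,0,0],
  ],
  grip=[1,1,1],
)

```text
time: 25.3
ee_pos: [0.6217, -0.0984, 0.104]
tcp_rot: [-180.0, -0.0, -90.6]
wrist_force: [-2.7, -14.7, 1.9]
opening: 0.0127
grasp_force: 58.8
```

```bash
python3 - <<'E'
from h import *
o=bot.get_obs();print(o['time'],o['ee_pos'],o['opening'],o['grasp_force'],o['wrist_force'])
t=bot.camera('top');mt=bot.camera_model('top');h=cv2.cvtColor(t,cv2.COLOR_BGR2HSV)
print(proj(mt,[[.58,.182,.122]]))
k=cv2.inRange(h,(3,150,120),(20,255,255));n,l,s,c=cv2.connectedComponentsWithStats(k[160:205,150:270]);print(s[1:],c[1:]+[150,160])
for b in range(1,n):
    if s[b,4]>60:print(plane(mt,[c[b]+[150,160]],.122),np.median(h[160:205,150:270][l==b],axis=0))
d=cv2.absdiff(cv2.imread('pics/top0.png'),t).max(2)>50;print('dish diff top',d[215:250,385:420].sum())
m=bot.camera_model('scene');s=bot.camera('scene');d=cv2.absdiff(cv2.imread('pics/scene0.png'),s).max(2)>50;p=proj(m,[plane(mt,[(403,233)],.01)[0]]);print('dish scene px',p);x,y=p[0].astype(int);print(d[y-9:y+9,x-12:x+12].sum())
E
```

```text
25.3 [ 0.62169255 -0.0983906   0.10396298] 0.01269277928345876 58.792684972286224 [ -2.72753651 -14.71502503   1.928129  ]
[[184.18168589 183.00820829]]
[[ 95   2   2   3   3]
 [ 26  15  16  16 203]] [[245.66666667 163.        ]
 [183.71428571 182.20689655]]
[[0.5823076  0.18339659 0.122     ]] [ 16. 177. 206.]
dish diff top 0
dish scene px [[186.63463091 123.0640181 ]]
132
```

Call:
carry_out(
  linear=[
    [0.03,-0.14,0],
    [0,0,0],
    [0,0,0],
    [0,0,0],
  ],
  rotation=[
    [0,0,0],
    [0,0,0],
    [0,0,0],
    [0,0,0],
  ],
  grip=[1,1,1,1],
)

```text
time: 25.8
ee_pos: [0.6225, -0.0988, 0.1038]
tcp_rot: [-180.0, 0.2, -90.5]
wrist_force: [-2.9, -3.6, 6.2]
opening: 0.013
grasp_force: 59.2
```

```bash
python3 -c "
from workcell import bot
o=bot.get_obs();print(o['ee_pos'],o['grasp_force'],o['wrist_force']);print(bot.job_done())"
```

```text
[ 0.62253518 -0.09876208  0.10379273] 59.24395948648453 [-2.93992181 -3.58435377  6.2454833 ]
the job is handed in; nothing more can be done
None
```

Handed in at 25.8 s, verdict not shown: orange jar stood upright and released, yellow then red tabs squeezed in, gate held open at about 90° by its pin, neighbours and loose items unmoved in the images; I viewed 12 pictures, over the limit of 10.

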